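# Take the power module out of the chassis and hold it level

## Robot

A 7-joint arm with a two-finger parallel gripper is mounted at the origin on the work surface. World frame = base frame: x ahead of the robot, y to its left, z up, the work surface at z = 0. Lengths are in m, angles in rad, forces in N, time in s.
With the tool pointing down it reaches from about 0.425 to 1.025 m from the base axis. Payload 9.4 kg.
Tool frame: the origin (TCP) lies midway between the tips of the shut fingers; the grasp point (between the pads) lies 19 mm behind it (tcp_to_grasp is the distance from the TCP to the grasp point, in m); z points along the fingers, y is the line along which they close (so a half turn about z gives the same grasp; the last joint's range is limited). The gripper opens to 85 mm and grips with 20 to 120 N. Pads are 22 mm wide; open, the fingers measure 114 mm over their backs; the gripper's body (76 mm by 85 mm) begins 54 mm behind the grasp point. The pads swing forward as they close: fully open they stand 13 mm farther back than shut.
Start: joints at [1.253, 0.599, -0.003, 1.599, 0.002, 0.943, -0.08], TCP at [0.173, -0.704, 0.231] pointing down, gripper open.
Joint ranges: [-2.57, 2.57], [-0.35, 1.97], [-1.29, 1.29], [0.11, 2.56], [-1.05, 4.19], [0.11, 1.86], [-2.63, 2.63]. Speed limits (rad/s): [2.22, 2.22, 3.01, 3.01, 3.14, 3.14, 3.14].

## Interface

Orientations are given as a rotation vector (axis times angle).
In Python, from station import * gives the robot as it stands. The module is installed in compiled form; this text tells all that it offers.
- The arm moves only by the tool move_arm, never from a script. Its argument "rows" is a list of rows, each a list of 6 numbers: the shift along the world's x, y, z in cm, then the turn, a rotation vector about the world's x, y, z in degrees. In form: [[x, y, z, rx, ry, rz], ...]. A call has 1 to 12 rows; each row shifts and turns the commanded pose from where the row before left it; what a row does not reach is not made up. A row lasts 1/10 s, in which the tool goes at most 50 mm and 8.59 degrees, less where a joint would pass 70% of its speed; a pose out of reach is approached as far as the arm can. A call with a gripper value outside its range is refused whole. "fingers" is the finger opening in cm, from 0 to 8.54, set as the call begins (left out, the last holds). The fingers move at their own pace and stop on an object; "grip_force" is the grip in N (left out, the last holds). Time passes only in rows, so rows that do not move let the fingers close. It gives the time, the measured TCP pose, the force, the opening and the grip force at its end, in the units of the state.
- observe(): the state, without advancing time (a new reading comes with each control period).
- snapshot(name): name is "side" or "top"; returns the picture (420x560x3 uint8, blue, green, red); there is no depth.
- camera_info(name): a dict with "intrinsics" (3x3 intrinsics, pixels), "extrinsics" (4x4, takes a point from world to camera coordinates). Camera axes: x right, y down, z forward; pixel columns grow to the right and rows downward; lengths in m; the calibration is good to about 2 mm. A picture is of the moment at which its call begins. camera_info takes no time and is no camera call.
- close_job(): hands the job in; it is judged then, once.
The state is a dict: "time_s": time; "q": joint angles; "joint_vel": joint speeds; "joint_efforts": joint torques, N m; "position": TCP position; "tool_rot": TCP orientation; "contact_force": force on the tool from outside, world axes, zero at the start; "moment": the same for the moment, N m; "width": finger opening in m; "finger_force": force on a finger pad.
Only numpy, scipy, OpenCV 4.12 (cv2) and the standard library are available. Lean on these libraries where they do the work, as an engineer would, in place of code of your own. Each camera call takes 0.05 s, during which the arm holds its last target. There are 200 camera calls.

## Task

The power module has to come out of the open chassis so that a colleague can look at its underside: first swing aside whichever of the two swivel clips still reaches over its base plate, so that the module is never pulled against a clip. Then lift the module by its handle straight up until it is about 15 cm above its seat, and finish while holding it there over the chassis, level and still. Leave the other things on the bench where they are.

Things in the scene. Friction and masses are not known exactly. Their poses are not given: they have to be found in the camera images.
- chassis: open aluminium instrument chassis on rubber feet, firmly fixed: 150 mm wide (its x), 270 mm long (its y), side walls 78 mm high. Origin: centre of its underside on the bench; z up. At each end a ledge (top 70 mm up, reaching in to 85 mm from the middle) carries one end of the module's base plate; the side walls leave the plate 3 mm on each side.
- module: power module: aluminium base plate 138 (x) x 190 (y) x 3 mm; origin: centre of the plate's underside, 70 mm above the bench and axes as the chassis's when seated. On it a transformer (66 x 30 mm, 50 tall) towards +y, a finned heat sink (100 x 30, 32 tall) towards -y, a board between with parts to 24 mm tall; boards hang 26 mm below. 0.6 to 0.9 kg; balances 15 mm from the middle towards +y.
- handle: bow handle across the top of the module, part of it; origin: on top of the plate, at the middle between its two posts. Square steel bar 10 x 10 mm, 94 mm long along the module's y, on two posts 84 mm apart (74 mm free between them).
- handle_bar (a point): middle of the handle's bar, 50 mm above the plate's top; 10 mm wide in x; at least 26 mm of free height between it and the board parts below.
- clip_left_angle (a joint): swivel clip on the +y end ledge: angle in rad, 0 = straight across, its nose 12 mm over the base plate's end and 2 mm above it; 2.0 = end of travel. Growing angle carries its thumb stud towards the chassis's -x side (anticlockwise from above). Nose clear of the plate from 1.15 on. Stays where it is left (friction: about 2 N at the stud).
- clip_left_stud (a point): thumb stud standing up on the left clip's tail, 12 mm across, from 79 to 103 mm above the bench; this point is on its axis at 91 mm, 25 mm from the clip's pivot; it lies on the far side of the pivot from the nose.
- clip_left_pivot (a point): pivot of the left clip (vertical axis), 113 mm from the chassis's middle towards its +y, 75 mm above the bench (underside of the clip's 4 mm bar).
- clip_left: the left clip itself: flat steel bar 12 mm wide, 4 mm thick, with a rounded nose 30 mm out from the pivot and the thumb stud on the tail; origin: on the pivot, at the bar's underside; at angle 0 its axes are the chassis's.
- clip_right: the right clip, same sizes; origin on its pivot.
- clip_right_angle (a joint): the same clip on the -y end ledge: angle in rad, 0 = straight across, nose over the plate; growing to 2.0 it carries its stud towards the chassis's -x side (clockwise from above). Clear from 1.15 on.
- clip_right_stud (a point): thumb stud on the right clip's tail, same sizes and heights.
- clip_right_pivot (a point): pivot of the right clip (vertical axis), 113 mm from the chassis's middle towards its -y, 75 mm above the bench.
- screwdriver: screwdriver lying on the bench, about 200 mm long; bystander
- wrench: open-ended wrench lying on the bench; bystander
- multimeter: hand-held multimeter lying on its back, 150 x 75 x 42 mm; bystander
- flask: vacuum flask, 80 mm across, 190 mm tall; bystander
- tape_roll: roll of tape lying flat, 90 mm across, 22 mm high; bystander
- spare_transformer: spare transformer on the bench, 58 x 38 x 46 mm; bystander
- screw_tray: small open tray, 110 x 80 x 22 mm; bystander

How it is judged:
At the end, for the whole second after the job is handed in: Held by its handle in the fingers, the module hangs 110 to 190 mm above its seat, within 40 mm of the chassis's middle, touching nothing of the chassis, tilted less than 5 degrees, slower than 15 mm/s and 0.08 rad/s (z of module in the frame of chassis between 0.18 and 0.26 m and horizontal distance between module and chassis below 0.04 m and angle between module's own z axis and vertical below 0.087 rad and linear speed of module below 0.015 m/s and angular speed of module below 0.08 rad/s and contact force between the fingers and handle above 2 N and contact force between module and chassis below 0.2 N); the arm keeps its last pose, push and grip.
It fails at once if the module is pulled up against a clip (over 10 N between the module and a clip) (contact force between module and clip_left above 10 N or contact force between module and clip_right above 10 N).
It fails at once if the module is tipped by more than 20 degrees (angle between module's own z axis and vertical above 0.35 rad).
It fails at once if another thing on the bench is moved by more than 30 mm (distance of any of screwdriver, wrench, multimeter, flask, tape_roll, spare_transformer, screw_tray from where it was at the start of the episode above 0.03 m).
It also fails if it takes over 61 s, if anything falls off the work surface, if the arm or the gripper's body presses on something with over 40 N, if the wrist force passes 120 N, or if a joint passes its speed limit or range.

## Working session

There is one attempt and no reset: what is moved stays moved. The work goes in short steps, Python scripts to look and compute and a tool call to move; the robot and the scene stay as the last step left them, time stands still between calls to the robot, and variables do not carry over. Pictures are saved under pics/ and viewed, at most 10 in all, crops included, and the job is handed in when it is done.

Besides the shell and the picture viewer there is one more tool, called after "Emit:" in YAML: its name, and indented under it one key for each argument. move_arm: Moves the arm, as the interface text tells. Its arguments: {"type":"object","properties":{"rows":{"type":"array"},"fingers":{"type":"number"},"grip_force":{"type":"number"}},"required":["rows"]}

```bash
mkdir -p pics; python3 - <<'E'
from station import *
import cv2
for n in("top","side"):
    cv2.imwrite(f"pics/{n}0.png",cv2.resize(snapshot(n),(800,600),interpolation=cv2.INTER_CUBIC))
    c=camera_info(n);print(n,c["intrinsics"],c["extrinsics"])
print(observe())
E
```

```text
top [[418.62171747   0.         281.4237942 ]
 [  0.         418.62171747 205.00936009]
 [  0.           0.           1.        ]] [[ 1.47954887e-02 -9.99889338e-01  1.55079646e-03 -1.22387941e-02]
 [-9.97094467e-01 -1.48700046e-02 -7.47094770e-02  5.22656276e-01]
 [ 7.47242699e-02 -4.40927350e-04 -9.97204136e-01  1.15498950e+00]
 [ 0.00000000e+00  0.00000000e+00  0.00000000e+00  1.00000000e+00]]
side [[382.04435429   0.         274.67589323]
 [  0.         382.04435429 215.11537574]
 [  0.           0.           1.        ]] [[-0.89723573 -0.44114807  0.0188792   0.48337985]
 [-0.33065103  0.64293329 -0.69087385  0.22888968]
 [ 0.2926396  -0.62611913 -0.72272878  0.92623937]
 [ 0.          0.          0.          1.        ]]
{'time_s': 0.1, 'q': array([ 1.25329861,  0.60011221, -0.00250729,  1.60004442,  0.00179801,
        0.94288631, -0.0797757 ]), 'joint_vel': array([ 3.90673839e-05, -3.51258961e-03,  1.96868270e-04, -2.07368738e-03,
       -3.79240754e-04,  1.21070765e-03, -1.16267396e-03]), 'joint_efforts': array([ 5.55283405e-03, -7.77984953e+01,  1.56988598e+00, -2.58622777e+01,
        1.26969733e-02,  5.46769050e-03,  5.09393624e-05]), 'position': array([ 0.17276351, -0.7036865 ,  0.23045731]), 'tool_rot': array([-3.11743876e+00, -3.77242214e-01,  5.09955469e-04]), 'contact_force': array([-0.51534671,  0.84023187,  0.56794775]), 'moment': array([ 0.04563076,  0.044853  , -0.0269108 ]), 'finger_force': 0.0, 'width': 0.08532129807597479}
```

View pics/top0.png

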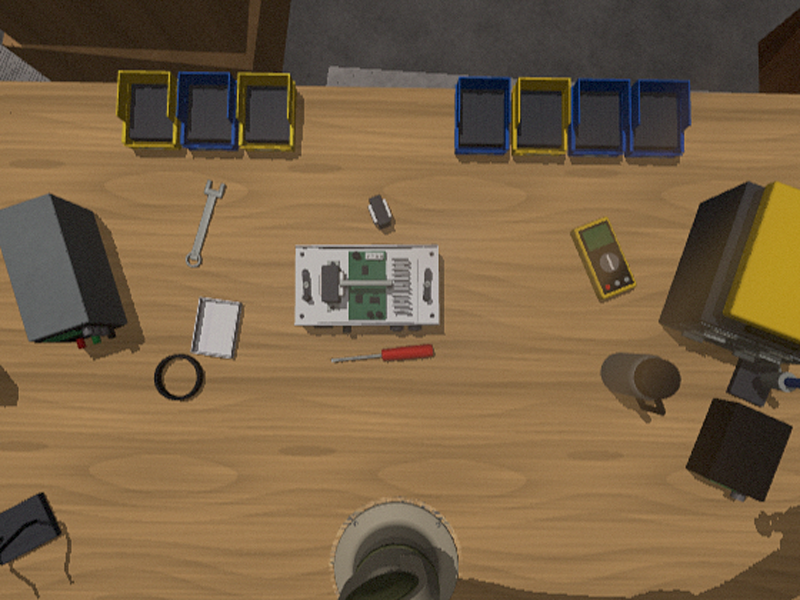

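View pics/side0.png

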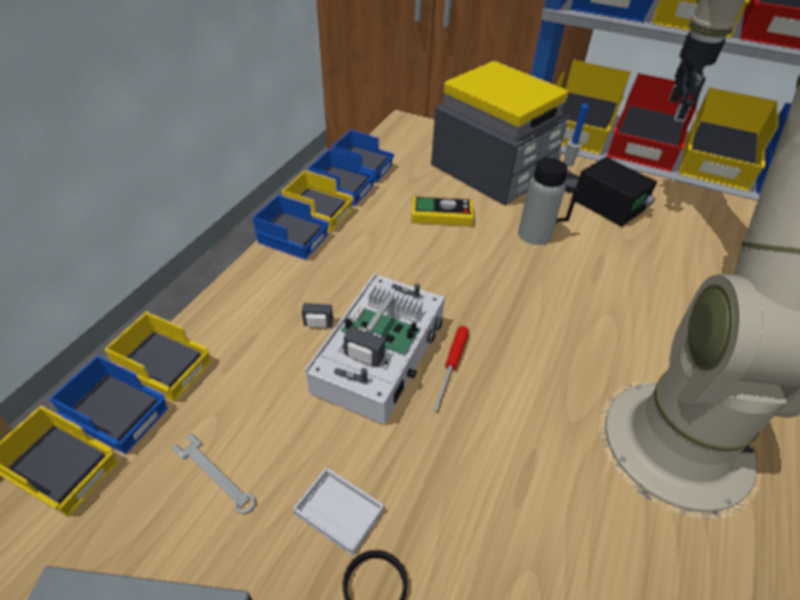

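The top view shows the chassis at about (295–440, 245–328) of 800x600, with its +y end (transformer) to the left. I enlarge both views.

```bash
python3 - <<'E'
from station import *
import cv2,numpy as np
a=snapshot("top")[165:240,200:315]; b=snapshot("side")[185:300,205:320]
a=cv2.resize(a,None,fx=690/115,fy=690/115,interpolation=cv2.INTER_CUBIC)
b=cv2.resize(b,(598,598),interpolation=cv2.INTER_CUBIC)
cv2.imwrite("pics/tc.png",a);cv2.imwrite("pics/sc.png",b)
E
```

```text
(no output)
```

View pics/tc.png

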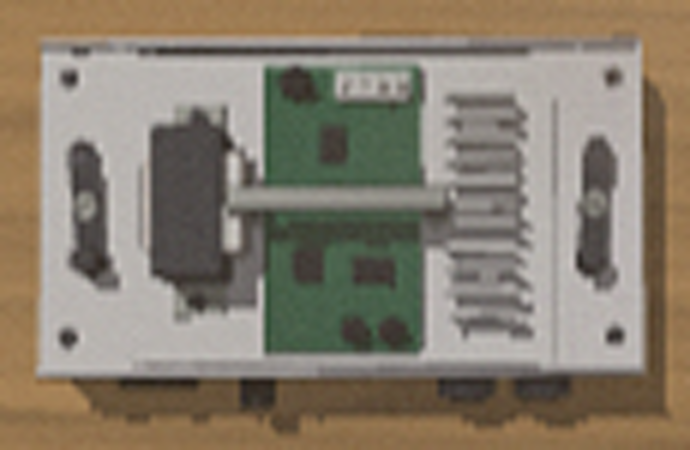

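View pics/sc.png

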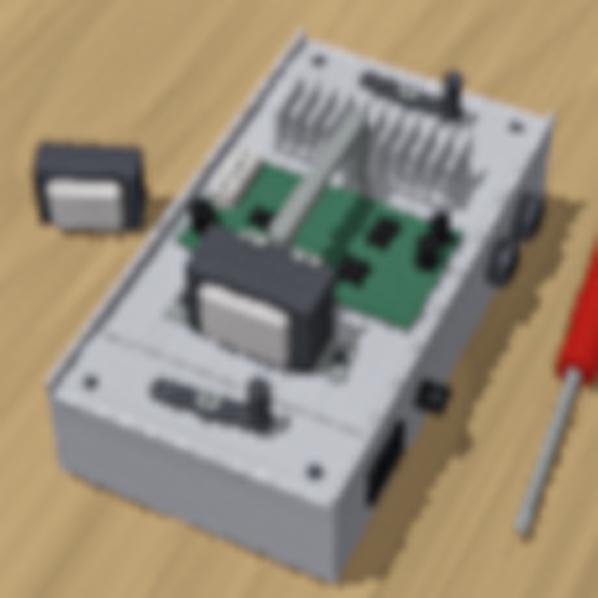

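Top crop: pivots are at (86,207) and (597,205), noses at about (83,145) and (600,140), and studs near (92,262) and (597,265). The handle bar runs from (230,198) to (448,198). Both clips seem to lie across the ledge with studs towards −x. I'll check the angles by overlaying the model.

```bash
cat > h.py <<'E'
import numpy as np,cv2
from station import *
from scipy.optimize import least_squares
def proj(n,P):
    c=camera_info(n);P=np.atleast_2d(P);E=c["extrinsics"];q=(P@E[:3,:3].T+E[:3,3])@c["intrinsics"].T
    return q[:,:2]/q[:,2:]
def back(n,uv,z):
    c=camera_info(n);E=c["extrinsics"];R=E[:3,:3];o=-R.T@E[:3,3]
    d=R.T@np.linalg.inv(c["intrinsics"])@[*uv,1];return o+d*(z-o[2])/d[2]
def ch(p,L):
    L=np.atleast_2d(L);c,s=np.cos(p[2]),np.sin(p[2])
    return np.c_[p[0]+c*L[:,0]-s*L[:,1],p[1]+s*L[:,0]+c*L[:,1],L[:,2]]
E
python3 - <<'E'
from h import *
t=lambda x,y:np.array([x/6+200,y/6+165])-.42
s=lambda x,y:np.array([x/5.2+205,y/5.2+185])-.4
L=np.array([[.075,.135,.078],[.075,-.135,.078],[-.075,-.135,.078],[-.075,.135,.078],[0,.113,.079],[0,-.113,.079]])
T=np.array([t(42,40),t(640,40),t(643,373),t(38,375),t(86,207),t(597,205)])
S=np.array([s(303,33),s(552,118),s(335,497),s(50,388)]); SL=L[[1,2,3,0]]
f=lambda p:np.r_[(proj("top",ch(p,L))-T).ravel(),(proj("side",ch(p,SL))-S).ravel()]
r=least_squares(f,[.5,0,0],loss="soft_l1");p=r.x;print(p,np.round(f(p).reshape(-1,2),1).tolist())
np.save("p.npy",p)
for nm,uv in dict(noseL=(83,145),noseR=(600,140),).items():
    q=back("top",t(*uv),.079);print(nm,q)
for nm,n,uv,z in [("studL","top",t(92,262),.103),("studR","top",t(597,265),.103),("studL","side",s(261,385),.103),("studR","side",s(453,78),.103)]:
    q=back(n,uv,z);c,ss=np.cos(p[2]),np.sin(p[2]);d=q[:2]-p[:2];print(nm,n,q,"local",c*d[0]+ss*d[1],-ss*d[0]+c*d[1])
print("bar",back("top",t(230,198),.128),back("top",t(448,198),.128))
out=[]
for n,(x,y,w,h,k) in dict(top=(200,165,115,75,6),side=(205,185,115,115,5.2)).items():
    im=cv2.resize(snapshot(n)[y:y+h,x:x+w],None,fx=k,fy=k,interpolation=cv2.INTER_CUBIC)
    def dr(P,col):
        q=(proj(n,ch(p,P))+.4-[x,y])*k;cv2.polylines(im,[q.round().astype(int)],False,col,1)
    a=np.linspace(0,6.283,25)
    dr(L[[0,1,2,3,0]],(0,255,0))
    dr([[.069,.095,.073],[-.069,.095,.073],[-.069,-.095,.073],[.069,-.095,.073],[.069,.095,.073]],(255,0,0))
    dr([[0,.047,.128],[0,-.047,.128]],(0,0,255))
    for sg in(1,-1):
        dr(np.c_[-.025+.006*np.cos(a),sg*.113+.006*np.sin(a),0*a+.103],(0,0,255))
        dr(np.c_[-.025+.006*np.cos(a),sg*.113+.006*np.sin(a),0*a+.079],(0,255,255))
        dr([[.03,sg*.113,.079],[-.025,sg*.113,.079]],(255,0,255))
    im=cv2.copyMakeBorder(im,0,max(0,598-im.shape[0]),0,0,0);cv2.imwrite(f"pics/o_{n}.png",im)
E
```

```text
[0.53389219 0.06339805 0.01957586] [[-0.9, -0.0], [0.2, -0.5], [0.2, -0.0], [-0.7, 0.1], [-0.2, -0.1], [-0.6, -0.1], [0.3, -1.1], [1.4, -1.1], [0.7, 0.4], [-0.5, -1.4]]
noseL [0.55916404 0.17779613 0.079     ]
noseR [ 0.56484857 -0.05227321  0.079     ]
studL top [0.50549389 0.16859357 0.103     ] local -0.026333705208846987 0.10573125323498825
studR top [ 0.50745435 -0.05055878  0.103     ] local -0.028663442873070787 -0.11341748042670942
studL side [0.50729871 0.17354935 0.103     ] local -0.024432217554528936 0.1106507557127213
studR side [ 0.51266635 -0.04680373  0.103     ] local -0.023378933803539018 -0.10976517323350728
bar [0.531989   0.10674927 0.128     ] [0.53337254 0.01414951 0.128     ]
```

View pics/o_top.png

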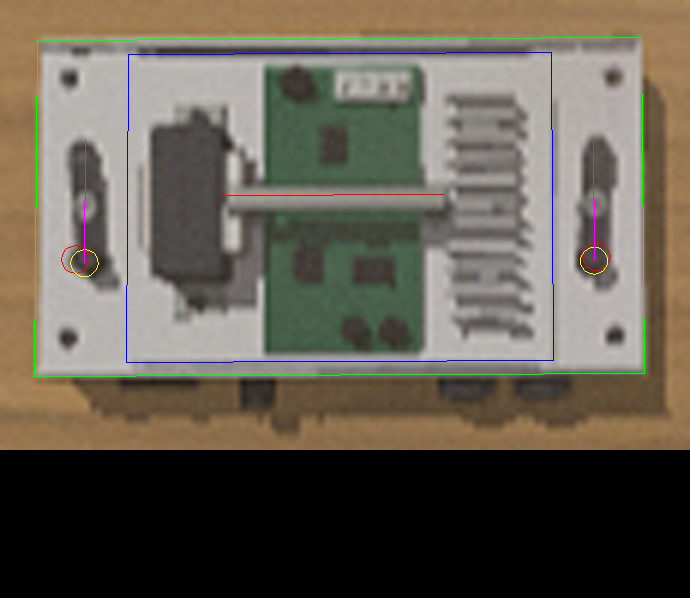

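View pics/o_side.png

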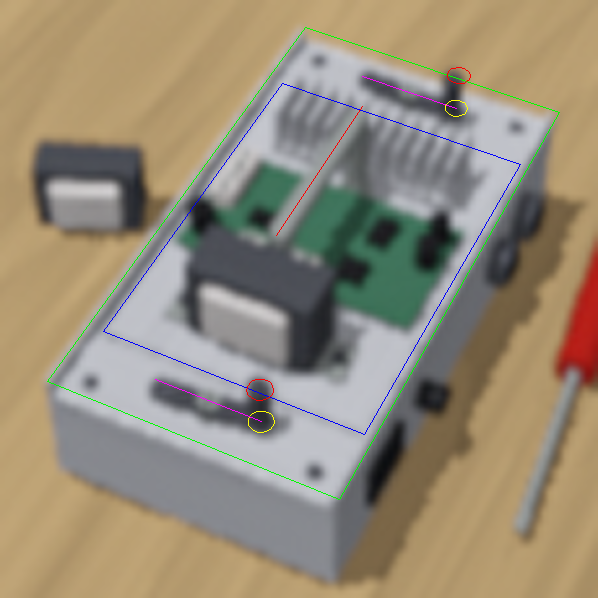

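The overlay fits. Both noses and tails lie outboard of the plate's ends: left ≈1.8 rad and right ≈1.6 rad, both over 1.15. So neither clip reaches over the plate and neither needs swinging. I go to above the handle, keeping high over the flask.

Emit:
move_arm:
  rows:
    - [0, 0, 4, 0, 0, 0]
    - [0, 0, 4, 0, 0, 0]
    - [3.5, 3.8, 0, 0, 0, 4]
    - [3.5, 3.8, 0, 0, 0, 4]
    - [3.5, 3.8, 0, 0, 0, 4]
    - [3.5, 3.8, 0, 0, 0, 4]
    - [3.5, 3.8, 0, 0, 0, 4]
    - [3.5, 3.8, 0, 0, 0, 4]
    - [3.5, 3.8, 0, 0, 0, 4]
    - [3.5, 3.8, 0, 0, 0, 4]
  fingers: 6

```text
time_s: 1.3
position: [0.4449, -0.4082, 0.3115]
tool_rot: [2.892, 1.226, 0.0]
contact_force: [0.3, -0.4, 0.7]
width: 0.0597
finger_force: 0.0
```

Emit:
move_arm:
  rows:
    - [0.66, 3.97, 0, 0, 0, 3.75]
    - [0.66, 3.97, 0, 0, 0, 3.75]
    - [0.66, 3.97, 0, 0, 0, 3.75]
    - [0.66, 3.97, 0, 0, 0, 3.75]
    - [0.66, 3.97, 0, 0, 0, 3.75]
    - [0.66, 3.97, 0, 0, 0, 3.75]
    - [0.66, 3.97, 0, 0, 0, 3.75]
    - [0.66, 3.97, 0, 0, 0, 3.75]
    - [0.66, 3.97, 0, 0, 0, 3.75]
    - [0.66, 3.97, 0, 0, 0, 3.75]
    - [0.66, 3.97, 0, 0, 0, 3.75]
    - [0.66, 3.97, 0, 0, 0, 3.75]

```text
time_s: 2.5
position: [0.5231, 0.068, 0.3115]
tool_rot: [2.203, 2.239, 0.0]
contact_force: [1.1, 0.5, 0.0]
width: 0.0598
finger_force: 0.0
```

Emit:
move_arm:
  rows:
    - [0, 0, -4, 0, 0, 0]
    - [0, 0, -4, 0, 0, 0]
    - [0, 0, -2, 0, 0, 0]
    - [0, 0, -1, 0, 0, 0]
    - [0, 0, 0, 0, 0, 0]
    - [0, 0, 0, 0, 0, 0]

```text
time_s: 3.1
position: [0.5237, 0.0667, 0.2021]
tool_rot: [2.206, 2.236, 0.001]
contact_force: [0.3, 0.2, 0.9]
width: 0.0599
finger_force: 0.0
```

```bash
python3 - <<'E'
from h import *
from scipy.spatial.transform import Rotation as R
o=observe();print(o["position"],R.from_rotvec(o["tool_rot"]).as_matrix().round(3),o["contact_force"],o["width"])
p=np.load("p.npy");q=o["position"]
im=[]
for n in("top","side"):
    u=proj(n,q)[0];print(n,u);a=snapshot(n);x,y=(185,150) if n=="top" else (205,165)
    im.append(cv2.resize(a[y:y+150,x:x+130],(400,461),interpolation=cv2.INTER_CUBIC))
cv2.imwrite("pics/pre.png",np.hstack(im))
E
```

```text
[0.52365873 0.06667602 0.20214474] [[-0.014  1.     0.001]
 [ 1.     0.014  0.   ]
 [ 0.     0.001 -1.   ]] [0.29533877 0.15699774 0.89269429] 0.0598535497528646
top [251.54225496 198.4403195 ]
side [269.50715537 197.52784788]
```

View pics/pre.png

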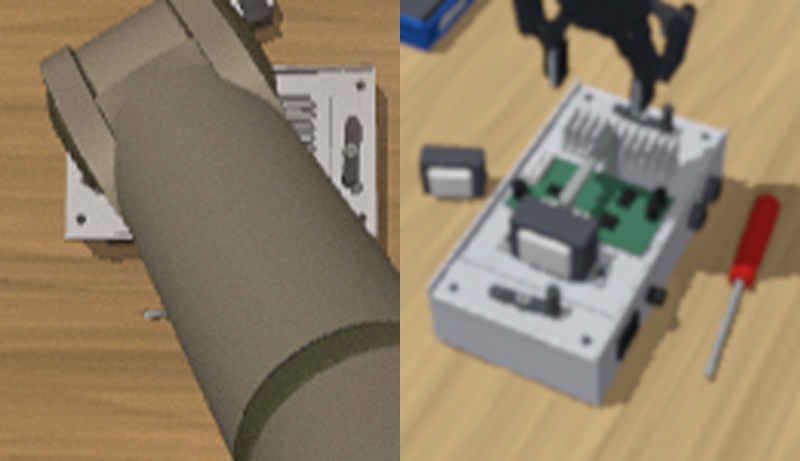

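The side view shows the fingers straddling the bar line, above it, and the left clip is clearly on its ledge. I correct by +9 mm in x and +10 mm in y, then descend.

Emit:
move_arm:
  rows:
    - [0.9, 1.0, 0, 0, 0, 0]
    - [0, 0, -2, 0, 0, 0]
    - [0, 0, -2, 0, 0, 0]
    - [0, 0, -2, 0, 0, 0]
    - [0, 0, -1.5, 0, 0, 0]
    - [0, 0, -1, 0, 0, 0]
    - [0, 0, -0.7, 0, 0, 0]
    - [0, 0, -0.6, 0, 0, 0]
    - [0, 0, 0, 0, 0, 0]
    - [0, 0, 0, 0, 0, 0]

```text
time_s: 4.2
position: [0.5323, 0.0767, 0.1036]
tool_rot: [2.206, 2.237, 0.001]
contact_force: [0.0, 1.4, -1.3]
width: 0.0598
finger_force: 0.0
```

Emit:
move_arm:
  rows:
    - [0, 0, 0, 0, 0, 0]
    - [0, 0, 0, 0, 0, 0]
    - [0, 0, 0, 0, 0, 0]
    - [0, 0, 0, 0, 0, 0]
    - [0, 0, 0, 0, 0, 0]
    - [0, 0, 0, 0, 0, 0]
    - [0, 0, 0, 0, 0, 0]
    - [0, 0, 0, 0, 0, 0]
  fingers: 0
  grip_force: 60

```text
time_s: 5.0
position: [0.5324, 0.0766, 0.1037]
tool_rot: [2.205, 2.237, 0.001]
contact_force: [-0.8, -1.1, 5.9]
width: 0.0088
finger_force: 58.9
```

Emit:
move_arm:
  rows:
    - [0, 0, 0.1, 0, 0, 0]
    - [0, 0, 0.1, 0, 0, 0]
    - [0, 0, 0.1, 0, 0, 0]
    - [0, 0, 0, 0, 0, 0]
    - [0, 0, 0, 0, 0, 0]

```text
time_s: 5.5
position: [0.5318, 0.0764, 0.106]
tool_rot: [-2.206, -2.237, 0.001]
contact_force: [0.3, -0.2, -6.2]
width: 0.0087
finger_force: 58.4
```

Emit:
move_arm:
  rows:
    - [0, 0, 0.1, 0, 0, 0]
    - [0, 0, 0.1, 0, 0, 0]
    - [0, 0, 0.2, 0, 0, 0]
    - [0, 0, 0.2, 0, 0, 0]
    - [0, 0, 0, 0, 0, 0]
    - [0, 0, 0, 0, 0, 0]

```text
time_s: 6.1
position: [0.5319, 0.0765, 0.1123]
tool_rot: [2.206, 2.237, -0.0]
contact_force: [0.1, -0.2, -6.5]
width: 0.0088
finger_force: 58.5
```

The load is about 6.5 N, just the module's weight, so it is free of the clips. Next I lift it the rest of the way.

Emit:
move_arm:
  rows:
    - [0, 0, 0.6, 0, 0, 0]
    - [0, 0, 1, 0, 0, 0]
    - [0, 0, 1.2, 0, 0, 0]
    - [0, 0, 1.2, 0, 0, 0]
    - [0, 0, 1.2, 0, 0, 0]
    - [0, 0, 1.2, 0, 0, 0]
    - [0, 0, 1.2, 0, 0, 0]
    - [0, 0, 1.2, 0, 0, 0]
    - [0, 0, 1.2, 0, 0, 0]
    - [0, 0, 1.2, 0, 0, 0]
    - [0, 0, 1.2, 0, 0, 0]
    - [0, 0, 1, 0, 0, 0]

```text
time_s: 7.3
position: [0.5321, 0.0766, 0.2474]
tool_rot: [2.206, 2.237, 0.0]
contact_force: [-0.8, -0.1, -6.1]
width: 0.0086
finger_force: 58.6
```

Emit:
move_arm:
  rows:
    - [0, 0, 0.5, 0, 0, 0]
    - [0, 0, 0.2, 0, 0, 0]
    - [0, 0, 0, 0, 0, 0]
    - [0, 0, 0, 0, 0, 0]
    - [0, 0, 0, 0, 0, 0]
    - [0, 0, 0, 0, 0, 0]
    - [0, 0, 0, 0, 0, 0]
    - [0, 0, 0, 0, 0, 0]
    - [0, 0, 0, 0, 0, 0]
    - [0, 0, 0, 0, 0, 0]

```text
time_s: 8.3
position: [0.5321, 0.0766, 0.2533]
tool_rot: [2.206, 2.237, 0.0]
contact_force: [0.6, -0.5, -6.8]
width: 0.0088
finger_force: 58.6
```

```bash
python3 - <<'E'
from h import *
o=observe();print(o["position"],o["contact_force"],o["moment"],abs(o["joint_vel"]).max())
cv2.imwrite("pics/end.png",cv2.resize(snapshot("side")[100:310,170:380],(598,598),interpolation=cv2.INTER_CUBIC))
E
```

```text
[0.53209139 0.07656002 0.25328721] [ 0.63222843 -0.4598955  -6.8373466 ] [ 0.02282134 -0.00738849 -0.02069244] 0.0023355619148563407
```

View pics/end.png

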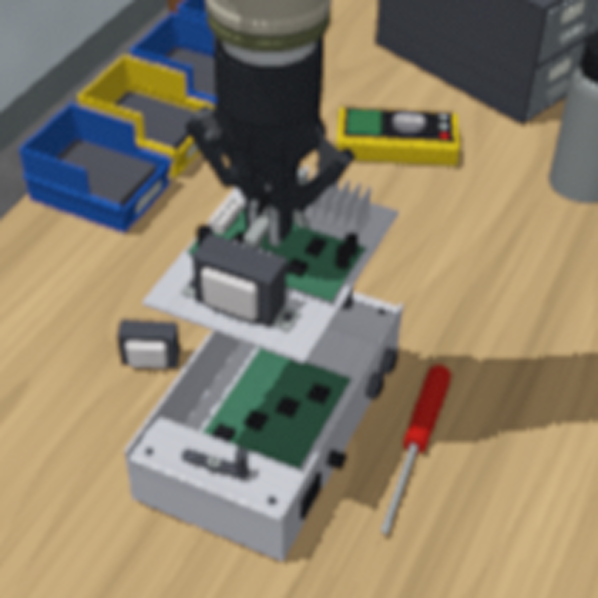

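The module hangs level about 15 cm above the chassis, held by the bar, with the clips and other things unmoved. I'll hand it in.

```bash
python3 -c "
from station import *
print(close_job())"
```

```text
the job is handed in; nothing more can be done
None
```

The power module is hanging level and still about 15 cm above its seat, held by its handle; both clips were already clear of the base plate, so I swung neither, and I have handed the job in.

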